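# Lock a heel block in the cobbler's jig

### The arm

A 7-joint arm with a two-finger parallel gripper is mounted at the origin on the work surface. World frame = base frame: x ahead of the robot, y to its left, z up, the work surface at z = 0. Lengths are in m, angles in rad, forces in N, time in s.
With the tool pointing down it reaches from about 0.4 to 0.85 m from the base axis. Payload 4.5 kg.
Tool frame: the origin (TCP) lies on the centre line of the jaws, within the pads' length; the fingertips stand ctrl.nose_length ahead of it and the grasp point (between the pads) lies 6 mm ahead of it (ctrl.nose_length is the distance from the TCP to the fingertips, in m); z points along the fingers, y is the line along which they close (so a half turn about z gives the same grasp; the last joint's range is limited). The gripper opens to 85 mm and grips with 20 to 120 N. Pads are 22 mm wide; open, the fingers measure 114 mm over their backs; the gripper's body (76 mm by 85 mm) begins 54 mm behind the grasp point. The pads swing forward as they close: fully open they stand 13 mm farther back than shut.
Start: joints at [-1.18, 0.689, -0.195, 1.565, 0.157, 0.902, -0.215], TCP at [0.218, 0.586, 0.256] pointing down, gripper open.
Joint ranges: [-3.01, 3.01], [-0.46, 2.08], [-1.47, 1.51], [0.13, 2.56], [-1, 4.14], [0.04, 2.09], [-2.66, 2.66]. Speed limits (rad/s): [2.57, 2.57, 3.14, 3.14, 3.14, 3.14, 3.14].

### API

Orientations are given as a rotation vector (axis times angle).
In Python, from plant import ctrl gives the robot as it stands.
- The arm moves only by the tool arm_command, never from a script. Its argument "commands" is a list of rows, each a list of 7 numbers: the turn, a rotation vector about the tool's x, y, z scaled (see below), then the shift along the tool's x, y, z scaled (see below), then the opening, from 0 (shut) to 1 (fully open). A call has 1 to 8 rows; each row is the pose to reach, as a shift and turn from the pose commanded when the call began, along the tool's axes at that moment, turning the shorter way round; what a row does not reach only later rows make up. The controller multiplies each number of a shift by 0.2 m and each number of a turn by pi rad. A row lasts 1/12 s, in which the tool goes at most 41.7 mm and 7.16 degrees, less where a joint would pass 70% of its speed; a pose out of reach is approached as far as the arm can. A call with a number of a shift or a turn outside -1 to 1 is refused whole. A call with a gripper value outside its range is refused whole. The fingers move at their own pace and stop on an object; "newtons" is the grip in N (left out, the last holds). Time passes only in rows, so rows that repeat a pose let the fingers close. It gives the time, the measured TCP pose, the force, the opening and the grip force at its end, in the units of the state.
- ctrl.observe(): the state, without advancing time (a new reading comes with each control period).
- ctrl.capture(name): name is "scene" or "side" or "wrist"; returns a dict with "image" (384x512x3 uint8, red, green, blue), "z_map" (384x512 float32, m along the optical axis (not along the pixel's ray), 0 where there is no reading), "camera_matrix" (3x3 intrinsics, pixels), "view" (4x4, takes a point from world to camera coordinates); the wrist camera has in their place "tool_from_camera" (4x4, takes a point from camera to tool coordinates, whose origin is the TCP and whose axes are the flange's). Camera axes: x right, y up, looking along -z (the intrinsics and any distortion apply to the point x, -y, -z); pixel columns grow to the right and rows downward; lengths in m; the calibration is good to about 2 mm. A picture is of the moment at which its call begins: read the wrist's pose just before it.
- ctrl.sign_off(): hands the job in; it is judged then, once.
Trained networks look in a picture, given as the dict that the camera call returned (one of the last four; its "shot" number tells which), for a name from the list of things; names that differ only in an ending like _2 or _b are one class to them, and where a whole thing is asked for, a point or a joint stands for the part that bears it (a point fixed in the world has none). Each returns a list of dicts, best first, with "conf" (0 to 1); they miss things now and then, are a little off and sometimes report something else, mostly with a low value. They report only what shows in the picture. A call takes as long as a camera call. They do not tell look-alikes from the thing itself.
- ctrl.spot_in(picture, query): "xyz" ([x, y, z] in m, in the coordinates of the camera as it stood for that picture, good to about 4 mm: the middle of the surface that is visible of it).
- ctrl.pinpoint(picture, query): "xyz" ([x, y, z] in m, in the coordinates of the camera as it stood for that picture, good to about 4 mm: a listed point, or the origin of a listed thing).
The state is a dict: "t": time; "q": joint angles; "joint_vel": joint speeds; "effort": joint torques, N m; "tcp_pos": TCP position; "eef_rot": TCP orientation; "wrist_force": force on the tool from outside, world axes, zero at the start; "torque": the same for the moment, N m; "width": finger opening in m; "grip_force": force on a finger pad.
Only numpy, scipy, OpenCV 4.12 (cv2) and the standard library are available. Lean on these libraries where they do the work, as an engineer would, in place of code of your own. Each camera call takes 0.05 s, during which the arm holds its last target. There are 200 camera calls.

### The job

Push the wooden heel block along the jig's channel, fully home against the end stop, so that its hole sits under the locking pin. Then pick up the mallet and drive the pin down through the block with a brisk blow (or several), striking with the mallet and never pressing the pin with the gripper, until the pin's head is seated on the bridge. Finally stand the mallet back on the bench, upright on its head's face, clear of the jig; leave the tin, the bottle and the brush where they are.

Things in the scene. Friction and masses are not known exactly. Their poses are not given: they have to be found in the camera images.
- jig: Fixed grey steel jig. Origin: bench level, under the pin's axis; x along the channel to the end stop, z up. Base plate x -125..+55, y +-55 mm; its top, z 12 mm, is the channel floor. Guide rails x -50..+42 mm, top z 32 mm, 57 mm apart. End stop face at x +30 mm, top z 38 mm. Bridge across the channel at x -14..+14, y +-53 mm, z 46..62 mm, carries the pin.
- pin: Steel locking pin, slides vertically in the bridge, stays where left (spring grip, about 6 N). Head 20 mm across, 6 mm thick; shank 8 mm across, 37 mm long. Origin: centre of the head's top. Head top is 90 mm above the bench raised, 68 mm when home (head seated on the bridge). If the block is not home the shank hits the block's top.
- block: Loose dark wooden heel block 90 (x) x 54 (y) x 30 (z) mm, 150 g, part-way into the jig's channel, its x along the jig's. Origin: centre of its underside. A 15 mm vertical through hole at x +15 mm (stop end). Home: end against the stop, origin at x -15 mm in the jig's frame; its other end then sticks out 10 mm beyond the rails.
- mallet: Mallet, 300 g, standing on one face of its grey head, handle level. Origin: centre of the underside (striking) face; z up along the head. Head: cylinder 48 mm across, 70 mm tall. Handle: light wood, flat-sided, 22 mm wide (y), 26 mm tall, from the head out along -x to x -153 mm, centre line at z 36 mm.
- tin: Bystander: polish jar 72 mm across, 50 mm tall, red lid. Origin: centre of its underside.
- dye: Bystander: amber bottle 42 mm across, 110 mm tall. Origin: centre of its underside.
- brush: Bystander: shoe brush 150 (x) x 45 (y) x 40 mm lying bristles down. Origin: centre of its underside.
There are look-alikes about, which are no part of the job. What is shaped like the block but grey is not meant. Several things have the shape of the mallet; the one meant has the colours described above.

How it is judged:
By the outcome, as a careful person would: the job done as asked, in the order asked, and still so for the second after the job is handed in, with the robot touching nothing.
It also fails if it takes over 54 s, if anything falls off the work surface, if the arm or the gripper's body presses on something with over 40 N, if the wrist force passes 120 N, or if a joint passes its speed limit or range.

## Working session

There is one attempt and no reset: what is moved stays moved. The work goes in short steps, Python scripts to look and compute and a tool call to move; the robot and the scene stay as the last step left them, time stands still between calls to the robot, and variables do not carry over. Pictures are saved under pics/ and viewed, at most 10 in all, crops included, and the job is handed in when it is done.

Besides the shell and the picture viewer there is one more tool, called as name(argument=value, ...) on one line, values as JSON. arm_command: Moves the arm, as the interface text tells. Shifts and turns lie within -1 to 1; 1 stands for 0.2 m of shift or pi rad of turn. Its arguments: {"type":"object","properties":{"commands":{"type":"array","items":{"type":"array","items":{"type":"number","minimum":-1,"maximum":1}}},"newtons":{"type":"number"}},"required":["commands"]}

```bash
mkdir -p pics; ls; cat > h.py <<'E'
import numpy as np, cv2
from scipy.spatial.transform import Rotation as R
from plant import ctrl
def cap(n):
    s=ctrl.observe(); p=ctrl.capture(n)
    if n=="wrist":
        T=np.eye(4);T[:3,:3]=R.from_rotvec(s["eef_rot"]).as_matrix();T[:3,3]=s["tcp_pos"]
        p["W"]=T@p["tool_from_camera"]
    else: p["W"]=np.linalg.inv(p["view"])
    return p
def w(p,c): return p["W"][:3,:3]@np.array(c)+p["W"][:3,3]
def cloud(p):
    z=p["z_map"];K=p["camera_matrix"];v,u=np.indices(z.shape)
    c=np.stack([(u-K[0,2])/K[0,0]*z,-(v-K[1,2])/K[1,1]*z,-z],-1)
    return c@p["W"][:3,:3].T+p["W"][:3,3]
def pix(p,x):
    c=np.linalg.inv(p["W"])@np.r_[x,1];K=p["camera_matrix"]
    return K[0,0]*c[0]/-c[2]+K[0,2],K[1,1]*-c[1]/-c[2]+K[1,2]
def save(p,n): cv2.imwrite(f"pics/{n}.png",p["image"][:,:,::-1])
E
python3 - <<'E'
from h import *
s=ctrl.observe();print(s,ctrl.nose_length)
for n in("scene","side"):
    p=cap(n);save(p,n+"0");np.savez(n+"0.npz",**{k:p[k] for k in("image","z_map","camera_matrix","W")})
    print(n,[k for k in p])
    for q in("jig","pin","block","mallet","tin","dye","brush"):
        for f in(ctrl.spot_in,ctrl.pinpoint):
            print(q,f.__name__,[(round(d["conf"],2),w(p,d["xyz"]).round(3).tolist(),np.round(pix(p,w(p,d["xyz"]))).tolist()) for d in f(p,q)][:4])
E
```

```text
pics
{'t': 0.0, 'q': array([-1.18021472,  0.68999162, -0.19452664,  1.56635296,  0.15729033,
        0.90250685, -0.21509597]), 'joint_vel': array([-4.68872439e-04,  2.29743574e-04,  5.98843355e-05,  9.52545881e-04,
        1.53586307e-04, -1.02867683e-04,  2.51858444e-03]), 'effort': array([ 6.06283561e-05, -5.39609921e+01, -1.26662560e+00, -1.58541083e+01,
        9.07609676e-03,  9.55559313e-03, -3.77329528e-06]), 'tcp_pos': array([0.21811119, 0.58505498, 0.25547719]), 'eef_rot': array([-5.57281519e-01, -3.09155369e+00,  2.91374247e-03]), 'wrist_force': array([0.15856847, 0.05081535, 0.18170039]), 'torque': array([ 0.02656907,  0.00376986, -0.01305869]), 'grip_force': 0.0, 'width': 0.08555822071112278} 0.025
scene ['image', 'z_map', 'camera_matrix', 'view', 'shot', 'W']
jig call [(0.66, [0.622, -0.136, 0.022], [208.0, 209.0])]
jig call [(0.97, [0.604, -0.131, -0.011], [209.0, 214.0])]
pin call [(0.58, [0.611, -0.132, 0.088], [206.0, 189.0])]
pin call [(0.31, [0.544, -0.125, 0.013], [205.0, 198.0])]
block call [(0.61, [0.568, 0.032, 0.026], [252.0, 188.0])]
block call [(0.9, [0.548
[... 1144 characters left out ...]
call [(0.81, [0.541, -0.122, 0.011], [307.0, 178.0]), (0.63, [0.544, 0.031, -0.002], [303.0, 226.0])]
mallet call [(0.66, [0.78, 0.278, 0.05], [182.0, 297.0]), (0.6, [0.581, 0.177, 0.048], [285.0, 266.0])]
mallet call [(0.9, [0.818, 0.264, 0.002], [170.0, 298.0]), (0.85, [0.611, 0.183, -0.004], [270.0, 277.0])]
tin call [(0.69, [0.77, 0.04, 0.05], [213.0, 206.0]), (0.52, [0.606, -0.126, 0.088], [286.0, 155.0])]
tin call [(0.81, [0.776, 0.023, 0.001], [214.0, 212.0])]
dye call [(0.88, [0.61, 0.384, 0.073], [258.0, 362.0])]
dye call [(0.7, [0.608, 0.378, 0.0], [259.0, 370.0])]
brush call [(0.8, [0.596, -0.376, 0.038], [295.0, 113.0])]
brush call [(0.83, [0.598, -0.391, 0.001], [294.0, 119.0])]
```

```bash
python3 - <<'E'
import cv2,numpy as np
a=cv2.imread("pics/scene0.png")[140:260,90:400];b=cv2.imread("pics/side0.png")[90:390,120:360]
cv2.imwrite("pics/a.png",cv2.resize(a,(775,300),interpolation=cv2.INTER_CUBIC))
cv2.imwrite("pics/b.png",cv2.resize(b,(480,600),interpolation=cv2.INTER_CUBIC))
E
```

```text
(no output)
```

View pics/a.png

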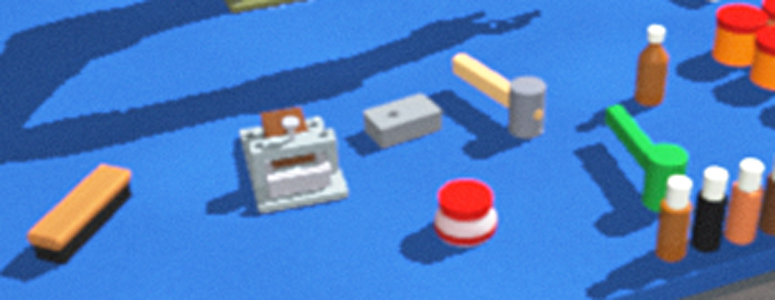

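View pics/b.png

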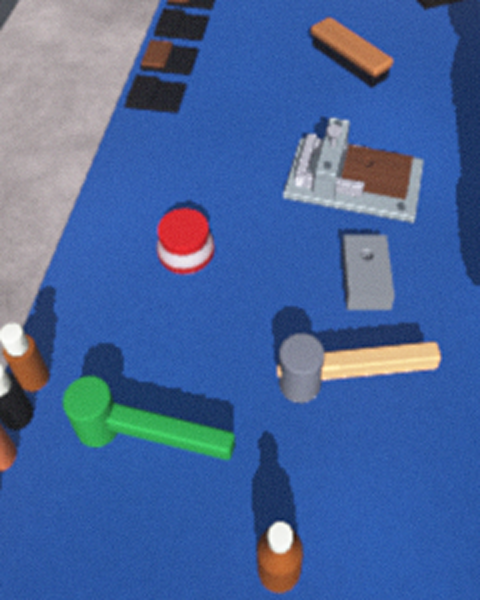

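The scene view shows the brown block part-way into the grey jig at about (205,195), with the end stop away from the robot. The wanted mallet (grey head, wooden handle) is at (299,185). The grey block beside the jig and the green mallet are look-alikes. The side view agrees. Next I'll get the yaws from the depth data.

```bash
python3 - <<'E'
from h import *
for n in("scene0","side0"):
    p=dict(np.load(n+".npz"));c=cloud(p);h=cv2.cvtColor(p["image"],cv2.COLOR_RGB2HSV).astype(int);X,Y,Z=c[...,0],c[...,1],c[...,2]
    ok=p["z_map"]>0
    def rep(name,m):
        q=c[m]; 
        if len(q)<10: print(n,name,len(q));return
        r=cv2.minAreaRect((q[:,:2]*1000).astype(np.float32)); print(n,name,len(q),np.median(q,0).round(4),"rect",np.round(r[0],1),np.round(r[1],1),round(r[2],1))
    box=lambda x0,x1,y0,y1,z0,z1:ok&(X>x0)&(X<x1)&(Y>y0)&(Y<y1)&(Z>z0)&(Z<z1)
    br=(h[...,0]<20)&(h[...,1]>110)
    rep("plate",box(.45,.72,-.22,-.04,.006,.1)); rep("block",box(.45,.6,-.2,-.06,.034,.06)&br)
    rep("bridge",box(.56,.66,-.21,-.05,.055,.07)); rep("pin",box(.56,.66,-.2,-.06,.082,.1))
    rep("handle",box(.4,.585,.08,.27,.038,.06)); rep("headtop",box(.5,.7,.08,.27,.062,.08))
    rep("floor",box(.3,.5,.0,.2,-.02,.02)); rep("tin",box(.7,.85,-.05,.1,.04,.06))
s=ctrl.observe();print(R.from_rotvec(s["eef_rot"]).as_matrix().round(3))
E
```

```text
scene0 plate 1233 [ 0.6156 -0.1348  0.0315] rect [ 570.9 -128.5] [109.9 187. ] 84.5
scene0 block 97 [ 0.5243 -0.1321  0.0402] rect [ 525.5 -123.5] [50.9 58.7] 85.8
scene0 bridge 210 [ 0.6093 -0.135   0.0601] rect [ 607.  -132.1] [104.3  34.9] 84.3
scene0 pin 26 [ 0.6093 -0.1323  0.0869] rect [ 606.9 -131.5] [16.7 19.1] 58.0
scene0 handle 137 [0.5259 0.1596 0.0461] rect [524.4 161.9] [119.6  23.7] 14.0
scene0 headtop 102 [0.6159 0.1823 0.0677] rect [614.5 182.6] [45.7 44. ] 63.6
scene0 floor 1185 [ 0.3889  0.095  -0.0015] rect [400.  100.1] [199.2 199.7] 89.9
scene0 tin 269 [0.7836 0.0233 0.0482] rect [780.   23.6] [60.8 62.7] 26.1
side0 plate 2095 [ 0.5748 -0.1021  0.0313] rect [ 570.  -127.2] [112.2 179.8] 84.5
side0 block 461 [ 0.5416 -0.1188  0.0409] rect [ 541.9 -122.6] [54.3 85.1] 83.1
side0 bridge 255 [ 0.6047 -0.1185  0.061 ] rect [ 604.9 -130.6] [105.6  27.9] 84.3
side0 pin 40 [ 0.6046 -0.1289  0.0885] rect [ 604.4 -131.5] [15.9 18.3] 6.0
side0 handle 603 [0.5245 0.1661 0.0476] rect [525.1 164.7] [127.4  22.2] 13.6
side0 headtop 377 [0.611  0.1876 0.0691] rect [610.9 185.4] [44.7 47.2] 7.3
side0 floor 6096 [ 0.3946  0.1073 -0.0006] rect [399.9 100. ] [199.9 199.9] 90.0
side0 tin 436 [0.7771 0.0296 0.0488] rect [777.6  25.7] [60.5 63. ] 16.7
[[-0.937  0.349  0.   ]
 [ 0.349  0.937  0.   ]
 [-0.     0.    -1.   ]]
```

```bash
cat >> h.py <<'E'
def plan(yaw,*pts):
    """deltas from the measured pose; yaw = world angle (deg) of tool x, tool down; each waypoint measured from now"""
    s=ctrl.observe();A=R.from_rotvec(s["eef_rot"])
    B=R.from_matrix([[np.cos(np.radians(yaw)),np.sin(np.radians(yaw)),0],[np.sin(np.radians(yaw)),-np.cos(np.radians(yaw)),0],[0,0,-1]])
    print("turn",((A.inv()*B).as_rotvec()/np.pi).round(4).tolist())
    for x in pts: print(x,"shift",(A.inv().apply(np.array(x)-s["tcp_pos"])/.2).round(4).tolist())
def J(x): # jig x -> world xy
    return np.array([.605,-.131])+x/1000*np.array([.9952,-.0976])
E
python3 -c "
from h import *
plan(174.4,[.40,.41,.25],[.47,.23,.25]);print(J(-142))"
```

```text
turn [0.0, 0.0, -0.0824]
[0.4, 0.41, 0.25] shift [-1.1581, -0.5057, 0.0315]
[0.47, 0.23, 0.25] shift [-1.8004, -1.2268, 0.0315]
[ 0.4636816 -0.1171408]
```

arm_command(commands=[[0,0,-0.0824,-0.95,-0.5,0.03,0],[0,0,-0.0824,-0.95,-0.5,0.03,0],[0,0,-0.0824,-0.95,-0.5,0.03,0],[0,0,-0.0824,-0.95,-0.5,0.03,0],[0,0,-0.0824,-0.95,-0.5,0.03,0],[0,0,-0.0824,-0.95,-0.5,0.03,0],[0,0,-0.0824,-0.95,-0.5,0.03,0]], newtons=40)

```text
t: 2.08
tcp_pos: [0.365, 0.4218, 0.2501]
eef_rot: [0.166, 3.135, -0.004]
wrist_force: [-0.3, 0.6, -0.7]
width: 0.0007
grip_force: 0.0
```

arm_command(commands=[[0,0,0,-0.57,-0.95,0,0],[0,0,0,-0.57,-0.95,0,0],[0,0,0,-0.57,-0.95,0,0],[0,0,0,-0.57,-0.95,0,0],[0,0,0,-0.57,-0.95,0,0],[0,0,0,-0.57,-0.95,0,0]])

```text
t: 2.58
tcp_pos: [0.4585, 0.2197, 0.2502]
eef_rot: [0.164, 3.136, -0.006]
wrist_force: [-0.4, -0.7, -0.2]
width: 0.0002
grip_force: 0.0
```

arm_command(commands=[[0,0,0,0,-1,0,0],[0,0,0,0,-1,0,0],[0,0,0,0,-1,0,0],[0,0,0,0,-1,0,0],[0,0,0,0,-1,0,0],[0,0,0,0,-1,0,0]])

```text
t: 3.08
tcp_pos: [0.4352, 0.0199, 0.25]
eef_rot: [-0.168, -3.135, 0.007]
wrist_force: [0.3, 0.1, 0.1]
width: 0.0002
grip_force: 0.0
```

```bash
python3 -c "
from h import *
plan(174.4,[*J(-142),.15],[*J(-142),.05]);print(ctrl.observe()['tcp_pos'],ctrl.observe()['t'])"
```

```text
turn [-0.0015, -0.0007, -0.003]
[np.float64(0.4636816), np.float64(-0.1171408), 0.15] shift [-0.2159, -0.6635, 0.5028]
[np.float64(0.4636816), np.float64(-0.1171408), 0.05] shift [-0.2171, -0.6611, 1.0028]
[0.43521721 0.01985469 0.25002967] 3.0833
```

arm_command(commands=[[0,0,-0.003,-0.216,-0.663,0.5,0],[0,0,-0.003,-0.216,-0.663,0.5,0],[0,0,-0.003,-0.216,-0.663,0.5,0],[0,0,-0.003,-0.216,-0.663,0.5,0],[0,0,-0.003,-0.216,-0.663,0.5,0],[0,0,-0.003,-0.216,-0.663,0.5,0]])

```text
t: 3.58
tcp_pos: [0.4669, -0.1106, 0.1488]
eef_rot: [-0.143, -3.136, -0.0]
wrist_force: [-0.5, 0.6, -0.3]
width: 0.0003
grip_force: 0.0
```

```bash
python3 - <<'E'
from h import *
p=cap("wrist");save(p,"w1");c=cloud(p);h=cv2.cvtColor(p["image"],cv2.COLOR_RGB2HSV).astype(int)
for q in("pin","block","jig"): print(q,[(round(d["conf"],2),w(p,d["xyz"]).round(4).tolist()) for d in ctrl.pinpoint(p,q)][:3])
X,Y,Z=c[...,0],c[...,1],c[...,2]
m=(h[...,0]<20)&(h[...,1]>110)&(Z>.034)&(Z<.06)&(p["z_map"]>0);q=c[m];print(len(q))
if len(q)>10: print(cv2.minAreaRect((q[:,:2]*1000).astype(np.float32)),np.median(q,0))
s=ctrl.observe();print(s["tcp_pos"]);plan(174.4,[*J(-142),.05])
E
```

```text
pin []
block [(0.67, [0.5459, 0.0318, -0.0006])]
jig []
1556
((541.2857055664062, -227.723388671875), (92.13034057617188, 265.9387512207031), 1.3420534133911133) [ 0.55194822 -0.33290769  0.04105867]
[ 0.46763075 -0.10723036  0.15121067]
turn [0.0005, 0.0006, 0.0042]
[np.float64(0.4636816), np.float64(-0.1171408), 0.05] shift [0.0164, -0.0519, 0.5059]
```

View pics/w1.png

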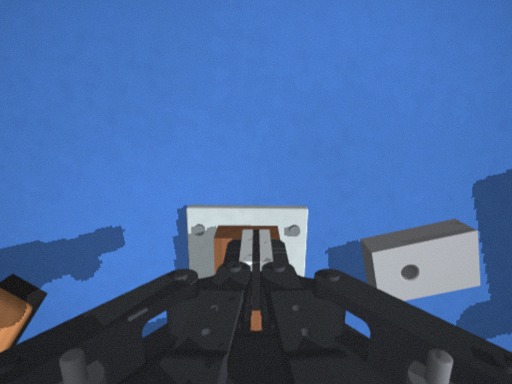

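The wrist view looks back toward the robot, and the base plate's outer edge is at row 207. The brown block end is at about (257,228) and the shut fingers are just in front of it. The grey look-alike is at right. I'll descend behind the block.

arm_command(commands=[[0,0,0.004,0.02,-0.05,0.2,0],[0,0,0.004,0.02,-0.05,0.505,0],[0,0,0.004,0.02,-0.05,0.505,0],[0,0,0.004,0.02,-0.05,0.505,0],[0,0,0.004,0.02,-0.05,0.505,0],[0,0,0.004,0.02,-0.05,0.505,0]])

```text
t: 4.28
tcp_pos: [0.463, -0.1185, 0.0508]
eef_rot: [0.156, 3.135, 0.001]
wrist_force: [0.0, 0.8, 0.6]
width: -0.0001
grip_force: 0.0
```

```bash
python3 - <<'E'
from h import *
s=ctrl.observe();print(s["tcp_pos"],s["wrist_force"])
plan(174.4,[*J(-120),.05],[*J(-90),.05],[*J(-76),.05],[*J(-71),.05])
E
```

```text
[ 0.46297581 -0.11850774  0.05080878] [0.01427229 0.83520418 0.57415139]
turn [0.0002, 0.0008, -0.0006]
[np.float64(0.485576), np.float64(-0.119288), 0.05] shift [-0.1128, 0.0074, 0.0043]
[np.float64(0.515432), np.float64(-0.122216), 0.05] shift [-0.2628, 0.0076, 0.0047]
[np.float64(0.5293648), np.float64(-0.12358240000000001), 0.05] shift [-0.3328, 0.0078, 0.0049]
[np.float64(0.5343408), np.float64(-0.12407040000000001), 0.05] shift [-0.3578, 0.0078, 0.0049]
```

arm_command(commands=[[0,0,0,-0.06,0.007,0.004,0],[0,0,0,-0.11,0.007,0.004,0],[0,0,0,-0.16,0.007,0.004,0],[0,0,0,-0.21,0.007,0.004,0],[0,0,0,-0.26,0.007,0.004,0],[0,0,0,-0.3,0.007,0.004,0],[0,0,0,-0.33,0.007,0.004,0],[0,0,0,-0.33,0.007,0.004,0]])

```text
t: 4.95
tcp_pos: [0.5296, -0.1248, 0.0498]
eef_rot: [0.159, 3.134, 0.0]
wrist_force: [0.4, -0.4, 0.5]
width: -0.0002
grip_force: 0.0
```

arm_command(commands=[[0,0,0,-0.01,0,0,0],[0,0,0,-0.015,0,0,0],[0,0,0,-0.02,0,0,0],[0,0,0,-0.02,0,0,0]])

```text
t: 5.28
tcp_pos: [0.531, -0.1251, 0.0484]
eef_rot: [-0.158, -3.136, 0.0]
wrist_force: [-0.9, 0.3, 1.7]
width: -0.0003
grip_force: 0.7
```

```bash
python3 - <<'E'
from h import *
s=ctrl.observe();print(s["tcp_pos"],s["wrist_force"],(s["tcp_pos"][:2]-J(0))@[.9952,-.0976])
p=cap("side");c=cloud(p);h=cv2.cvtColor(p["image"],cv2.COLOR_RGB2HSV).astype(int)
print([(round(d["conf"],2),((w(p,d["xyz"])[:2]-J(0))@[.9952,-.0976]).round(4)) for d in ctrl.pinpoint(p,"block")])
q=c[(h[...,0]<20)&(h[...,1]>110)&(p["z_map"]>0)];d=q[:,:2]-J(0);u=d@[.9952,-.0976];v=d@[.0976,.9952]
m=(abs(v)<.03)&(u>-.13)&(u<.05)&(q[:,2]>.03);print(m.sum(),np.percentile(u[m],[1,5,50,95,99]).round(4))
E
```

```text
[ 0.53101655 -0.12509849  0.04840915] [-0.92978815  0.33924222  1.67970304] -0.07420431631730015
[(0.78, np.float64(-0.0757)), (0.69, np.float64(0.0171)), (0.68, np.float64(-0.0157))]
250 [-0.0601 -0.058  -0.0323  0.0225  0.0242]
```

arm_command(commands=[[0,0,0,-0.005,0,0,0],[0,0,0,-0.01,0,0,0],[0,0,0,-0.015,0,0,0],[0,0,0,-0.015,0,0,0]])

```text
t: 5.72
tcp_pos: [0.5345, -0.1254, 0.0483]
eef_rot: [-0.159, -3.137, -0.0]
wrist_force: [-1.3, -0.0, 0.9]
width: -0.0
grip_force: 0.9
```

arm_command(commands=[[0,0,0,-0.005,0,0,0],[0,0,0,-0.01,0,0,0],[0,0,0,-0.015,0,0,0],[0,0,0,-0.015,0,0,0]])

```text
t: 6.05
tcp_pos: [0.5346, -0.1255, 0.0483]
eef_rot: [-0.158, -3.131, 0.001]
wrist_force: [-6.9, 1.9, 5.5]
width: 0.0
grip_force: 3.6
```

arm_command(commands=[[0,0,0,-0.01,0,0,0],[0,0,0,-0.015,0,0,0],[0,0,0,-0.015,0,0,0]])

```text
t: 6.3
tcp_pos: [0.5347, -0.1256, 0.048]
eef_rot: [-0.158, -3.126, 0.001]
wrist_force: [-11.6, 2.3, 9.0]
width: 0.0002
grip_force: 6.0
```

arm_command(commands=[[0,0,0,0.15,0,0,0],[0,0,0,0.3,0,0,0],[0,0,0,0.3,0,-0.5,0.6],[0,0,0,0.3,0,-0.5,0.6],[0,0,0,0.3,0,-0.5,0.6],[0,0,0,0.3,0,-0.5,0.6],[0,0,0,0.3,0,-0.5,0.6]])

```text
t: 6.88
tcp_pos: [0.4827, -0.1203, 0.1497]
eef_rot: [0.159, 3.133, 0.0]
wrist_force: [0.3, -0.3, -0.3]
width: 0.0511
grip_force: 0.0
```

```bash
python3 - <<'E'
from h import *
p=cap("side");c=cloud(p);h=cv2.cvtColor(p["image"],cv2.COLOR_RGB2HSV).astype(int)
print([(round(d["conf"],2),((w(p,d["xyz"])[:2]-J(0))@[.9952,-.0976]).round(4)) for d in ctrl.pinpoint(p,"block")])
q=c[(h[...,0]<20)&(h[...,1]>110)&(p["z_map"]>0)];d=q[:,:2]-J(0);u=d@[.9952,-.0976];v=d@[.0976,.9952]
m=(abs(v)<.03)&(u>-.13)&(u<.05)&(q[:,2]>.03);print(m.sum(),np.percentile(u[m],[1,5,50,95,99]).round(4))
cv2.imwrite("pics/s2.png",cv2.resize(p["image"][130:210,240:350,::-1],(770,560),interpolation=cv2.INTER_CUBIC))
# mallet grasp: face centre and yaw from both clouds
a=np.radians(13.7);e=np.array([np.cos(a),np.sin(a)]);M=np.array([.612,.184]);print(M-.07*e)
print(ctrl.observe()["t"]);plan(193.7,[*(M-.07*e),.15])
E
```

```text
[(0.9, np.float64(-0.0137)), (0.72, np.float64(-0.0766))]
284 [-0.0858 -0.0562 -0.0335  0.0249  0.0268]
[0.54399156 0.16742133]
6.9833
turn [0.0, 0.0, -0.1083]
[np.float64(0.5439915616001647), np.float64(0.1674213297754067), 0.15] shift [-0.168, 1.4618, -0.01]
```

View pics/s2.png

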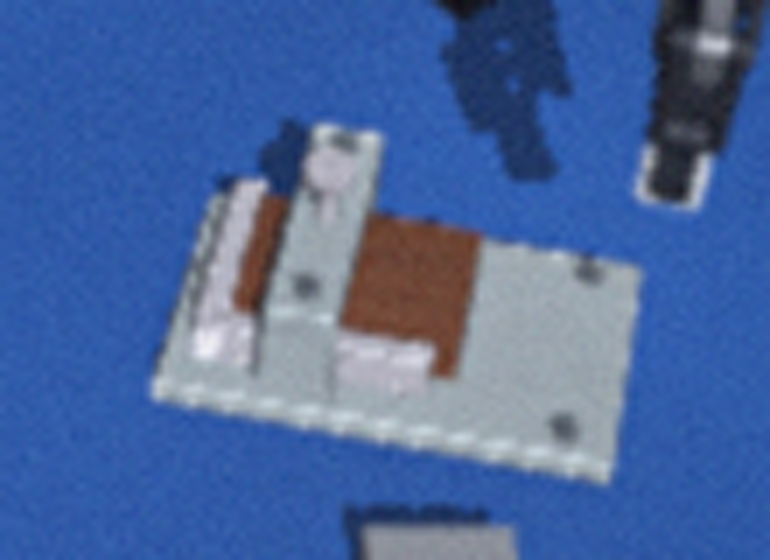

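The block is against the end stop (about (250,290)) and its free end sticks out just past the rail (about (440,360)). It is home with the pin still raised. Next is the mallet.

arm_command(commands=[[0,0,-0.108,-0.08,0.75,-0.1,0.7],[0,0,-0.108,-0.08,0.75,-0.1,0.7],[0,0,-0.108,-0.08,0.75,-0.1,0.7],[0,0,-0.108,-0.08,0.75,-0.1,0.7],[0,0,-0.108,-0.08,0.75,-0.1,0.7],[0,0,-0.108,-0.08,0.75,-0.1,0.7]])

```text
t: 7.48
tcp_pos: [0.5119, 0.03, 0.1674]
eef_rot: [0.38, -3.117, -0.002]
wrist_force: [0.4, -0.5, -0.4]
width: 0.06
grip_force: 0.0
```

```bash
python3 - <<'E'
from h import *
print(ctrl.observe()["tcp_pos"]);plan(193.7,[.544,.1674,.15])
E
```

```text
[0.51188457 0.02996112 0.16742947]
turn [0.0004, -0.0003, 0.001]
[0.544, 0.1674, 0.15] shift [-0.3209, 0.6284, 0.0877]
```

arm_command(commands=[[0,0,0,-0.32,0.63,0.08,0.7],[0,0,0,-0.32,0.63,0.08,0.7],[0,0,0,-0.32,0.63,0.08,0.7],[0,0,0,-0.32,0.63,0.08,0.7],[0,0,0,-0.32,0.63,0.08,0.7],[0,0,0,-0.32,0.63,0.08,0.7]])

```text
t: 7.98
tcp_pos: [0.5438, 0.1642, 0.151]
eef_rot: [0.373, -3.117, 0.003]
wrist_force: [-1.7, -1.2, -0.2]
width: 0.06
grip_force: 0.0
```

```bash
python3 - <<'E'
from h import *
p=cap("wrist");save(p,"w2");c=cloud(p);Z=c[...,2]
m=(Z>.042)&(Z<.056)&(p["z_map"]>0)&(abs(c[...,0]-.53)<.1)&(abs(c[...,1]-.165)<.05);q=c[m];print(len(q),np.median(q,0))
for x in np.arange(.44,.6,.02):
    k=q[abs(q[:,0]-x)<.01]
    if len(k)>5: print(round(x,2),len(k),k[:,1].min().round(4),k[:,1].max().round(4))
print([(round(d["conf"],2),w(p,d["xyz"]).round(4)) for d in ctrl.pinpoint(p,"mallet")])
print(ctrl.observe()["tcp_pos"]);plan(193.7,[.544,.1674,.034])
E
```

```text
5148 [0.52298761 0.16169791 0.04996509]
0.46 320 0.1373 0.159
0.48 891 0.1379 0.164
0.5 850 0.1425 0.1694
0.52 784 0.1471 0.1745
0.54 729 0.1527 0.1787
0.56 670 0.1573 0.1839
0.58 697 0.1627 0.1939
[(0.58, array([0.61  , 0.1872, 0.0022]))]
[0.54397468 0.16183942 0.15146112]
turn [-0.0009, -0.0009, -0.0013]
[0.544, 0.1674, 0.034] shift [-0.0083, 0.0287, 0.5872]
```

View pics/w2.png

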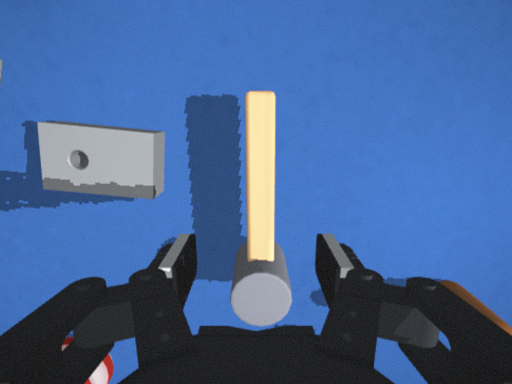

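The handle runs straight down the image at (260,175) between the open pads, with the head at (262,295). It is well centred, so I'll descend and grip.

arm_command(commands=[[0,0,0,-0.008,0.024,0.15,0.7],[0,0,0,-0.008,0.024,0.547,0.7],[0,0,0,-0.008,0.024,0.547,0.7],[0,0,0,-0.008,0.024,0.547,0.7],[0,0,0,-0.008,0.024,0.547,0.7],[0,0,0,-0.008,0.024,0.547,0.7]])

```text
t: 8.58
tcp_pos: [0.5458, 0.1692, 0.0447]
eef_rot: [-0.37, 3.118, -0.0]
wrist_force: [0.1, -0.1, 0.2]
width: 0.0596
grip_force: 0.0
```

arm_command(commands=[[0,0,0,0,0,0,0],[0,0,0,0,0,0,0],[0,0,0,0,0,0,0],[0,0,0,0,0,0,0],[0,0,0,0,0,0,0],[0,0,0,0,0,0,0],[0,0,0,0,0,0,0],[0,0,0,0,0,0,0]], newtons=100)

```text
t: 9.25
tcp_pos: [0.5459, 0.1701, 0.0451]
eef_rot: [-0.373, 3.116, -0.0]
wrist_force: [-1.4, -1.5, 9.0]
width: 0.0204
grip_force: 97.0
```

arm_command(commands=[[0,0,0,0,0,-0.1,0],[0,0,0,0,0,-0.4,0],[0,0,0,0,0,-0.7,0],[0,0,0,0,0,-0.7,0],[0,0,0,0,0,-0.7,0],[0,0,0,0,0,-0.7,0]])

```text
t: 9.75
tcp_pos: [0.5458, 0.1704, 0.1854]
eef_rot: [-0.372, 3.115, 0.002]
wrist_force: [-1.0, -0.5, -4.2]
width: 0.0205
grip_force: 98.6
```

```bash
python3 - <<'E'
from h import *
p=cap("side");c=cloud(p);Z=c[...,2]
s=ctrl.observe();print(s["tcp_pos"],s["wrist_force"])
m=(p["z_map"]>0)&(Z>.1)&(abs(c[...,0]-.64)<.07)&(c[...,0]>.57)&(abs(c[...,1]-.19)<.05);q=c[m];print(len(q),np.percentile(q,[2,50,98],axis=0).round(4))
t=q[q[:,2]>np.percentile(q[:,2],80)];print(t.mean(0),"tilt fit",np.linalg.lstsq(np.c_[t[:,:2]-t[:,:2].mean(0),np.ones(len(t))],t[:,2],rcond=None)[0])
print([(round(d["conf"],2),w(p,d["xyz"]).round(4)) for d in ctrl.pinpoint(p,"mallet")])
cv2.imwrite("pics/s3.png",cv2.resize(p["image"][130:330,180:380,::-1],(600,600),interpolation=cv2.INTER_CUBIC))
plan(193.7,[.54,-.1465,.17])
E
```

```text
[0.54443062 0.16963219 0.18334097] [-0.66745701 -0.38663021 -3.50373264]
3721 [[0.5704 0.1515 0.1532]
 [0.5822 0.1842 0.4546]
 [0.6287 0.2088 0.547 ]]
[0.5797565  0.16490681 0.53215768] tilt fit [-0.47940728 -0.87134826  0.53215768]
[(0.85, array([ 0.8197,  0.2679, -0.0012])), (0.63, array([0.6097, 0.182 , 0.1353])), (0.27, array([ 0.7778,  0.0236, -0.0012]))]
turn [-0.0003, -0.0009, -0.0003]
[0.54, -0.1465, 0.17] shift [0.3899, -1.5298, 0.0632]
```

View pics/s3.png

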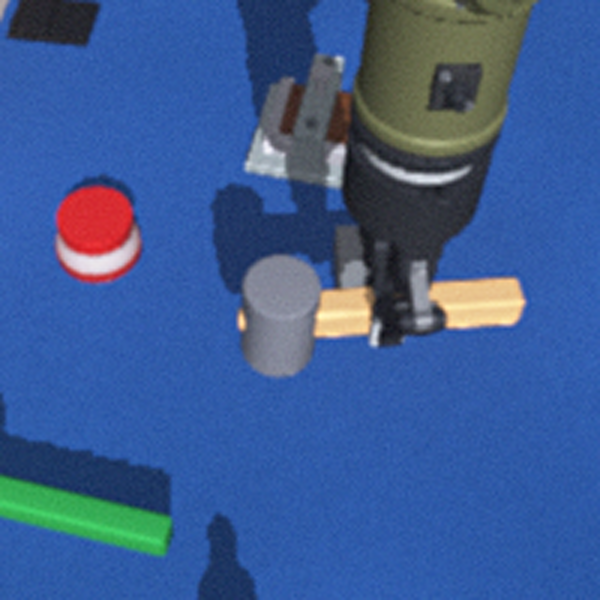

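The mallet is held level, with its head at (280,310) and the handle gripped mid-way. I'll carry it over the pin.

arm_command(commands=[[0,0,0,0.05,-0.15,0,0],[0,0,0,0.1,-0.33,0,0],[0,0,0,0.15,-0.52,0,0],[0,0,0,0.195,-0.7,0,0],[0,0,0,0.195,-0.765,0,0],[0,0,0,0.195,-0.765,0,0]])

```text
t: 10.35
tcp_pos: [0.5413, 0.0052, 0.1804]
eef_rot: [0.359, -3.114, 0.007]
wrist_force: [-0.5, -1.2, -2.7]
width: 0.0204
grip_force: 98.7
```

arm_command(commands=[[0,0,0,0.05,-0.15,0,0],[0,0,0,0.1,-0.33,0,0],[0,0,0,0.15,-0.52,0,0],[0,0,0,0.195,-0.7,0,0],[0,0,0,0.195,-0.765,0,0],[0,0,0,0.195,-0.765,0,0],[0,0,0,0.195,-0.765,0,0]])

```text
t: 10.93
tcp_pos: [0.5402, -0.1457, 0.1813]
eef_rot: [0.371, -3.117, -0.002]
wrist_force: [-0.0, 0.2, -3.0]
width: 0.0204
grip_force: 98.9
```

```bash
python3 - <<'E'
from h import *
p=cap("scene");p2=cap("side")
for k in(p,p2):print([(round(d["conf"],2),w(k,d["xyz"]).round(4)) for d in ctrl.pinpoint(k,"mallet")])
s=ctrl.observe();print(s["t"],s["tcp_pos"],s["wrist_force"]);plan(193.7,[.54,-.1465,.175],[.54,-.1465,.112])
cv2.imwrite("pics/s4.png",np.hstack([cv2.resize(k["image"][a:a+80,b:b+80,::-1],(400,400),interpolation=cv2.INTER_CUBIC) for k,a,b in((p,140,165),(p2,110,250))]))
E
```

```text
[(0.71, array([ 8.199e-01,  2.705e-01, -7.000e-04])), (0.34, array([ 5.972e-01, -3.930e-01,  4.000e-04]))]
[(0.88, array([ 0.605 , -0.1305,  0.1323])), (0.56, array([8.197e-01, 2.640e-01, 1.000e-04]))]
11.1333 [ 0.54111822 -0.14318565  0.18259286] [ 0.41964915  0.1403127  -3.63601045]
turn [0.0006, -0.0002, 0.0008]
[0.54, -0.1465, 0.175] shift [0.0094, -0.0148, 0.0379]
[0.54, -0.1465, 0.112] shift [0.0092, -0.0154, 0.3529]
```

View pics/s4.png

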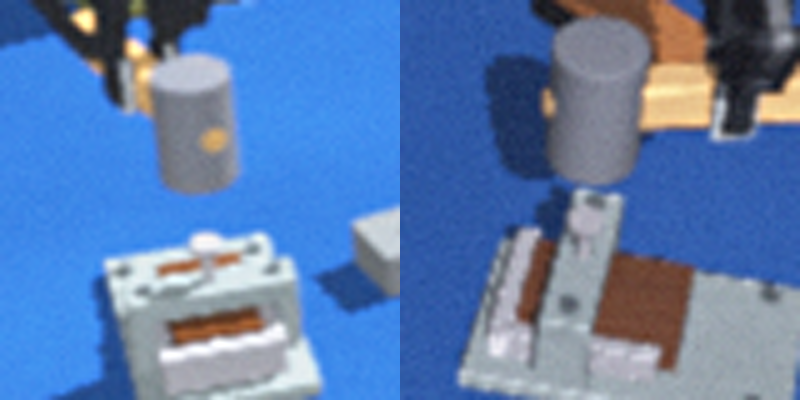

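The head (left panel (195,120), right panel (597,105)) hangs straight above the raised pin (205,245 and 583,215). I'll make a first, partial blow.

arm_command(commands=[[0,0,0,0.009,-0.015,0.2,0],[0,0,0,0.009,-0.015,0.305,0],[0,0,0,0.009,-0.015,0.305,0],[0,0,0,0.009,-0.015,0.1,0],[0,0,0,0.009,-0.015,0,0],[0,0,0,0.009,-0.015,0,0],[0,0,0,0.009,-0.015,0,0]], newtons=115)

```text
t: 11.72
tcp_pos: [0.5409, -0.148, 0.1848]
eef_rot: [-0.375, 3.117, -0.001]
wrist_force: [-0.2, 0.3, -4.0]
width: 0.0202
grip_force: 114.0
```

```bash
cat > chk.py <<'E'
from h import *
p=cap("scene");p2=cap("side")
for k in(p,p2):
    print([(round(d["conf"],2),w(k,d["xyz"]).round(4)) for d in ctrl.pinpoint(k,"mallet")][:2],"pin",[(round(d["conf"],2),w(k,d["xyz"]).round(4)) for d in ctrl.pinpoint(k,"pin")][:2])
c=cloud(p);d=np.hypot(c[...,0]-.608,c[...,1]+.131);q=c[(d<.013)&(p["z_map"]>0)&(c[...,2]<.11)&(c[...,2]>.05)][:,2];print(len(q),np.percentile(q,[50,75,90,97]).round(4) if len(q) else "")
s=ctrl.observe();print(s["t"],s["tcp_pos"],s["wrist_force"],R.from_rotvec(s["eef_rot"]).as_matrix()[:,2].round(3));plan(193.7,[.54,-.1465,.18],[.54,-.1465,.113])
cv2.imwrite("pics/s5.png",np.hstack([cv2.resize(k["image"][a:a+80,b:b+80,::-1],(400,400),interpolation=cv2.INTER_CUBIC) for k,a,b in((p,140,165),(p2,110,250))]))
E
python3 chk.py
```

```text
[(0.93, array([8.206e-01, 2.680e-01, 8.000e-04])), (0.58, array([ 0.6045, -0.1362,  0.1325]))] pin [(0.52, array([ 0.6077, -0.1279,  0.0708]))]
[(0.65, array([ 0.6051, -0.1348,  0.1338])), (0.55, array([ 0.8189,  0.2667, -0.0022]))] pin [(0.48, array([ 0.603 , -0.1318,  0.0709]))]
58 [0.0632 0.07   0.0726 0.0733]
12.0167 [ 0.53946119 -0.14871617  0.18212776] [-0.56340913  0.52039801 -3.69538666] [-0.002  0.    -1.   ]
turn [0.0003, -0.0007, -0.0002]
[0.54, -0.1465, 0.18] shift [-0.0053, 0.0101, 0.0106]
[0.54, -0.1465, 0.113] shift [-0.0059, 0.0098, 0.3456]
```

arm_command(commands=[[0,0,0,-0.005,0.01,0.2,0],[0,0,0,-0.005,0.01,0.35,0],[0,0,0,-0.005,0.01,0.35,0],[0,0,0,-0.005,0.01,0.1,0],[0,0,0,-0.005,0.01,0,0],[0,0,0,-0.005,0.01,0,0],[0,0,0,-0.005,0.01,0,0]])

```text
t: 12.6
tcp_pos: [0.5417, -0.1467, 0.1852]
eef_rot: [-0.373, 3.116, -0.001]
wrist_force: [-0.2, -0.3, -3.9]
width: 0.0201
grip_force: 116.0
```

```bash
python3 chk.py
```

```text
[(0.88, array([ 0.8216,  0.2666, -0.0017])), (0.78, array([ 0.6109, -0.1292,  0.1405]))] pin [(0.52, array([ 0.6058, -0.1303,  0.0695]))]
[(0.95, array([ 0.6087, -0.1347,  0.1431])), (0.84, array([ 0.8182,  0.265 , -0.0019]))] pin [(0.39, array([ 0.6041, -0.1305,  0.0682]))]
49 [0.0622 0.0663 0.067  0.0674]
12.9 [ 0.53983303 -0.14663869  0.18202522] [ 0.05443717  0.04563551 -3.09064586] [-0.003  0.    -1.   ]
turn [0.0003, -0.0008, -0.0002]
[0.54, -0.1465, 0.18] shift [-0.001, 0.0005, 0.0101]
[0.54, -0.1465, 0.113] shift [-0.0018, 0.0001, 0.3451]
```

View pics/s5.png

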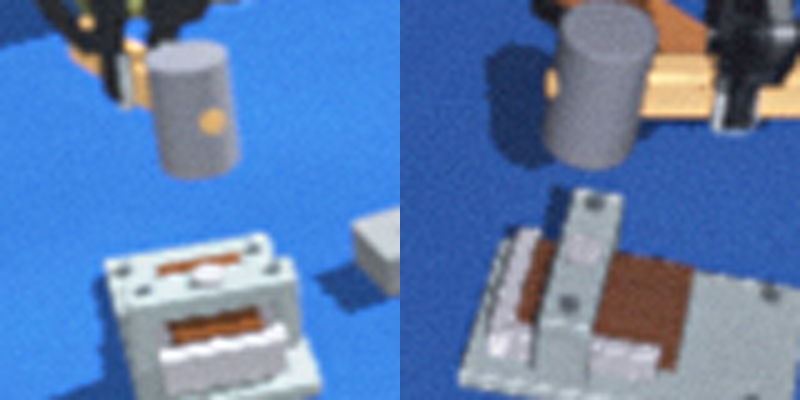

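The pin head now looks seated on the bridge ((208,275) and (583,248)), and the mallet has tipped slightly in the grip. I'll measure both more precisely.

```bash
cat > m.py <<'E'
from h import *
def med(p):
    c=cloud(p);d=np.hypot(c[...,0]-.6055,c[...,1]+.1312);ok=(p["z_map"]>0)&(c[...,2]<.1)
    u=(c[...,:2]-J(0))@[.9952,-.0976];v=(c[...,:2]-J(0))@[.0976,.9952]
    a=c[ok&(d<.006)&(c[...,2]>.055)][:,2];b=c[ok&(abs(u)<.008)&(abs(v)>.018)&(abs(v)<.045)&(c[...,2]>.055)][:,2]
    return np.array([np.median(a),np.median(b),np.median(a)-np.median(b),len(a)]).round(4)
for n in("scene","side"):
    print(n,"before",med(dict(np.load(n+"0.npz"))),"now",[med(cap(n)).tolist() for _ in range(3)])
p=cap("side");c=cloud(p);s=ctrl.observe()
h=cv2.cvtColor(p["image"],cv2.COLOR_RGB2HSV).astype(int)
m=(p["z_map"]>0)&(np.hypot(c[...,0]-.608,c[...,1]+.132)<.03)&(c[...,2]>.19)&(c[...,2]<.24);q=c[m];print(len(q),q.mean(0))
f=np.linalg.lstsq(np.c_[q[:,:2]-q[:,:2].mean(0),np.ones(len(q))],q[:,2],rcond=None)[0]
r=abs(np.c_[q[:,:2]-q[:,:2].mean(0),np.ones(len(q))]@f-q[:,2])<.003;q=q[r];f=np.linalg.lstsq(np.c_[q[:,:2]-q[:,:2].mean(0),np.ones(len(q))],q[:,2],rcond=None)[0];print("top plane slopes",f,r.sum(),s["tcp_pos"],s["t"])
# handle top line
e=np.array([np.cos(np.radians(13.7)),np.sin(np.radians(13.7))]);d=c[...,:2]-s["tcp_pos"][:2];u=d@e;v=d@[-e[1],e[0]]
y=(h[...,0]>10)&(h[...,0]<25)&(h[...,1]>60)&(h[...,2]>150)&(abs(v)<.012)&(c[...,2]>.13)&(c[...,2]<.25)&(abs(u)<.1)&(p["z_map"]>0)
for a in np.arange(-.09,.06,.01):
    k=c[y&(abs(u-a)<.005)][:,2]
    if len(k)>5: print(round(a,3),len(k),np.percentile(k,[50,90]).round(4))
E
python3 m.py
```

```text
scene before [6.95e-02 6.05e-02 9.00e-03 2.30e+01] now [[0.0667, 0.0609, 0.0058, 8.0], [0.0668, 0.061, 0.0058, 8.0], [0.0669, 0.0609, 0.006, 7.0]]
side before [7.24e-02 6.15e-02 1.08e-02 3.00e+01] now [[0.0678, 0.0615, 0.0063, 11.0], [0.0671, 0.0616, 0.0055, 11.0], [0.0682, 0.0615, 0.0067, 11.0]]
333 [ 0.6035126  -0.12235972  0.20733412]
top plane slopes [ 0.01563905 -0.2758453   0.20958535] 122 [ 0.54069991 -0.14663143  0.1829169 ] 13.25
-0.08 33 [0.1766 0.1791]
-0.07 41 [0.1781 0.1807]
-0.06 37 [0.1777 0.1815]
-0.05 37 [0.1801 0.1821]
-0.04 37 [0.1787 0.1827]
-0.03 32 [0.1726 0.1836]
-0.02 18 [0.1716 0.1774]
0.01 20 [0.1839 0.1865]
0.02 44 [0.1853 0.1877]
0.03 49 [0.1838 0.1886]
0.04 36 [0.1848 0.1897]
```

The pin is seated: its head is 6 mm above the bridge on both cameras. The handle is about 5° head-up in the grip, so I'll pitch the tool to level it and carry the mallet back.

arm_command(commands=[[0,0,0,-0.03,0.1,-0.1,0],[0,0.028,0,-0.08,0.3,-0.1,0],[0,0.028,0,-0.12,0.5,-0.1,0],[0,0.028,0,-0.2,0.7,-0.1,0],[0,0.028,0,-0.2,0.77,-0.1,0],[0,0.028,0,-0.2,0.77,-0.1,0]])

```text
t: 13.75
tcp_pos: [0.5432, 0.0202, 0.2037]
eef_rot: [0.379, -3.033, 0.008]
wrist_force: [-0.8, -0.5, -2.8]
width: 0.0199
grip_force: 115.8
```

arm_command(commands=[[0,0,0,-0.05,0.15,0,0],[0,0,0,-0.1,0.33,0,0],[0,0,0,-0.15,0.52,0,0],[0,0,0,-0.2,0.7,0,0],[0,0,0,-0.2,0.77,0,0],[0,0,0,-0.2,0.77,0,0],[0,0,0,-0.2,0.77,0,0]])

```text
t: 14.33
tcp_pos: [0.5453, 0.1721, 0.1995]
eef_rot: [0.366, -3.032, 0.016]
wrist_force: [0.7, -1.0, -2.6]
width: 0.0203
grip_force: 115.8
```

```bash
cat > m2.py <<'E'
from h import *
for n in("side","scene"):
    p=cap(n);c=cloud(p);s=ctrl.observe();h=cv2.cvtColor(p["image"],cv2.COLOR_RGB2HSV).astype(int)
    z0=s["tcp_pos"][2]
    e=np.array([np.cos(np.radians(13.7)),np.sin(np.radians(13.7))]);d=c[...,:2]-s["tcp_pos"][:2];u=d@e;v=d@[-e[1],e[0]]
    y=(h[...,0]>10)&(h[...,0]<25)&(h[...,1]>60)&(h[...,2]>150)&(abs(v)<.012)&(abs(c[...,2]-z0)<.04)&(abs(u)<.1)&(p["z_map"]>0)
    X=[];Y=[]
    for a in np.arange(-.09,.06,.01):
        k=c[y&(abs(u-a)<.005)][:,2]
        if len(k)>15 and abs(a)>.025: X.append(a);Y.append(np.percentile(k,85))
    if len(X)>3: f=np.polyfit(X,Y,1);print(n,"handle slope deg",np.degrees(f[0]).round(2),"handle-top at tcp",f[1].round(4))
    m=(p["z_map"]>0)&(abs(u-.067)<.03)&(abs(v)<.03)&(c[...,2]>z0-.06)&(c[...,2]<z0+.05)&(h[...,1]<90);q=c[m];print("head z pct",np.percentile(q[:,2],[.5,2,98]).round(4))
    print([(round(d["conf"],2),w(p,d["xyz"]).round(4)) for d in ctrl.pinpoint(p,"mallet")][:3])
print(s["t"],s["tcp_pos"],s["wrist_force"]);T=s["tcp_pos"]
A=R.from_rotvec(s["eef_rot"])
for t in([.546,.1695,z0],[.546,.1695,.06],[.546,.1695,.05]): print(t,(A.inv().apply(np.array(t)-T)/.2).round(3))
E
python3 m2.py
```

```text
side handle slope deg 0.02 handle-top at tcp 0.2032
head z pct [0.1573 0.1594 0.2249]
[(0.93, array([ 0.817 ,  0.2631, -0.0035])), (0.89, array([0.6121, 0.185 , 0.1496]))]
head z pct [0.1556 0.1574 0.2237]
[(0.9, array([0.6123, 0.1864, 0.1492]))]
14.4833 [0.54604437 0.16905413 0.19932759] [ 0.47779059  0.38913092 -3.18493124]
[0.546, 0.1695, np.float64(0.19932758804671719)] [-0.     0.002 -0.   ]
[0.546, 0.1695, 0.06] [-0.062  0.004  0.694]
[0.546, 0.1695, 0.05] [-0.066  0.004  0.744]
```

The mallet is level again. I'll lower it.

arm_command(commands=[[0,0,0,-0.018,0.002,0.2,0],[0,0,0,-0.036,0.003,0.4,0],[0,0,0,-0.054,0.004,0.6,0],[0,0,0,-0.062,0.004,0.7,0],[0,0,0,-0.066,0.004,0.745,0],[0,0,0,-0.066,0.004,0.745,0],[0,0,0,-0.066,0.004,0.745,0]])

```text
t: 15.12
tcp_pos: [0.5464, 0.172, 0.0507]
eef_rot: [0.361, -3.034, 0.015]
wrist_force: [0.6, -0.1, -3.4]
width: 0.0205
grip_force: 115.6
```

arm_command(commands=[[0,0,0,-0.001,0,0.01,0],[0,0,0,-0.002,0,0.02,0],[0,0,0,-0.002,0,0.025,0],[0,0,0,-0.002,0,0.025,0]])

```text
t: 15.45
tcp_pos: [0.5459, 0.1723, 0.0457]
eef_rot: [0.363, -3.034, 0.016]
wrist_force: [-0.8, 0.5, -3.4]
width: 0.0199
grip_force: 115.6
```

arm_command(commands=[[0,0,0,-0.001,0,0.005,0],[0,0,0,-0.001,0,0.01,0],[0,0,0,-0.001,0,0.01,0]])

```text
t: 15.7
tcp_pos: [0.5457, 0.1723, 0.0448]
eef_rot: [0.363, -3.034, 0.017]
wrist_force: [-3.3, -2.3, 10.5]
width: 0.0205
grip_force: 118.0
```

```bash
python3 m2.py
```

```text
side handle slope deg 0.33 handle-top at tcp 0.0485
head z pct [0.0023 0.0071 0.0714]
[(0.56, array([ 0.6099,  0.1876, -0.0026])), (0.56, array([ 0.8186,  0.2667, -0.0009]))]
head z pct [-0.0001  0.0027  0.0702]
[(0.76, array([ 0.6095,  0.1884, -0.0029])), (0.62, array([ 0.8218,  0.2699, -0.0018]))]
15.85 [0.54563694 0.17227871 0.04475675] [-2.72470963 -2.14044506 10.70245535]
[0.546, 0.1695, np.float64(0.04475675256050261)] [ 0.002 -0.014  0.   ]
[0.546, 0.1695, 0.06] [ 0.008 -0.014 -0.076]
[0.546, 0.1695, 0.05] [ 0.004 -0.014 -0.026]
```

arm_command(commands=[[0,0,0,0,0,0,0.65],[0,0,0,0,0,0,0.65],[0,0,0,0,0,0,0.65],[0,0,0,0,0,0,0.65],[0,0,0,0,0,0,0.65],[0,0,0,0,0,0,0.65]])

```text
t: 16.4
tcp_pos: [0.5455, 0.1723, 0.0429]
eef_rot: [0.363, -3.033, 0.016]
wrist_force: [-0.7, 0.4, 0.3]
width: 0.0556
grip_force: 0.0
```

arm_command(commands=[[0,0,0,0,0,-0.1,0.65],[0,0,0,0,0,-0.3,0.65],[0,0,0,0,0,-0.5,0.65],[0,0,0,0,0,-0.8,0.65],[0,0,0,0,0,-0.8,0.65],[0,0,0,0,0,-0.8,0.65]])

```text
t: 16.9
tcp_pos: [0.5622, 0.1772, 0.2074]
eef_rot: [0.363, -3.042, 0.011]
wrist_force: [-0.7, 0.7, 0.0]
width: 0.0555
grip_force: 0.0
```

```bash
sed -i '/^p=cap("side")/,$d' m.py; python3 m.py; python3 - <<'E'
from h import *
p=cap("side");c=cloud(p)
for q in("mallet","tin","dye","brush","block"): print(q,[(round(d["conf"],2),w(p,d["xyz"]).round(3).tolist()) for d in ctrl.pinpoint(p,q)][:2])
X,Y,Z=c[...,0],c[...,1],c[...,2];m=(p["z_map"]>0)&(Z>.062)&(Z<.08)&(X>.5)&(X<.7)&(Y>.08)&(Y<.27);q=c[m];print(len(q),np.percentile(q,[2,50,98],axis=0).round(4))
cv2.imwrite("pics/s6.png",cv2.resize(p["image"][90:390,120:360,::-1],(480,600),interpolation=cv2.INTER_CUBIC));print(ctrl.observe()["t"])
E
```

```text
scene before [6.95e-02 6.05e-02 9.00e-03 2.30e+01] now [[0.0665, 0.0608, 0.0056, 7.0], [0.0664, 0.0612, 0.0052, 6.0], [0.0665, 0.0612, 0.0053, 6.0]]
side before [7.24e-02 6.15e-02 1.08e-02 3.00e+01] now [[nan, nan, nan, 0.0], [nan, nan, nan, 0.0], [nan, nan, nan, 0.0]]
mallet [(0.71, [0.609, 0.183, -0.005]), (0.59, [0.816, 0.268, 0.001])]
tin [(0.56, [0.778, 0.024, 0.002])]
dye [(0.93, [0.61, 0.378, -0.001])]
brush []
block [(0.57, [0.545, 0.03, 0.0]), (0.53, [0.592, -0.126, 0.011])]
380 [[0.588  0.1676 0.0631]
 [0.6092 0.1905 0.069 ]
 [0.6306 0.2109 0.0713]]
17.5
  return _methods._mean(a, axis=axis, dtype=dtype,
  ret = ret.dtype.type(ret / rcount)
```

View pics/s6.png

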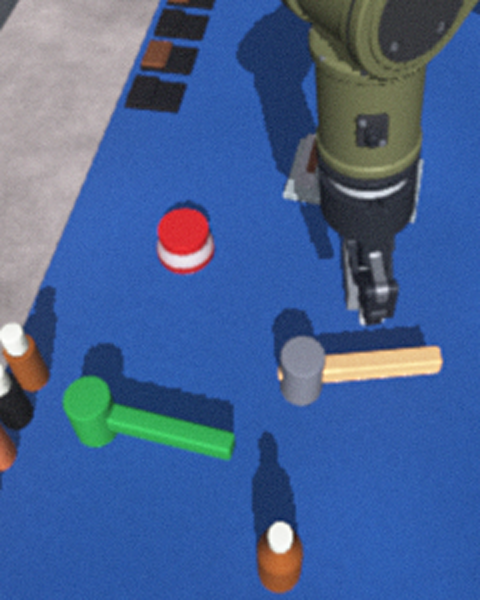

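The mallet stands upright on its face at about (302,370), clear of the jig and the gripper. The tin and bottle have not moved, the brush is hidden behind the arm here but was never approached, and the pin is seated. I'm handing in.

```bash
python3 -c "
from plant import ctrl
print(ctrl.sign_off())"
```

```text
the job is handed in; nothing more can be done
None
```

The job is handed in after about 17.5 s of robot time: the block is home against the end stop, two mallet blows seated the pin on the bridge, and the mallet stands upright clear of the jig (judge's verdict not shown).

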